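# Flip the status flag of the finished battery pack

### The job

The battery pack with its black cover on is finished. Push the status flag in front of it right over its hinge with a fingertip, until it lies level on the other side with the bar mark up; the flag stays where you leave it, so press it fully down. Do not pick anything up, and leave the packs, the flag of the open pack (green circuit board showing) and the other things on the bench where they are.

Things in the scene. Friction and masses are not known exactly. Their poses are not given: they have to be found in the camera images.
- closed_flag (a joint): Hinge angle (rad) of the status flag in front of the closed pack. 0: level, on the left (+y of its pivot frame), ring mark up; pi/2: upright; pi: level on the other side (-y), bar mark up. Hard stops at 0 and pi. Stiff hinge (about 0.045 N m): the flag stays wherever it is left and must be pushed all the way. Starts between 0 and 0.2.
- closed_pivot (a point): Fixed point, middle of the hinge of the flag in front of the closed pack, 71 mm above the table. x: along the hinge, away from the robot to the pack; y: level, across the hinge, to the side where the flag starts; z: up. Two hinge cheeks (6 mm thick) at x = +-31 mm rise 1 mm above it; the hinge barrel has 6 mm radius; 8 mm rest posts at y = +-50 mm stop under the level flag.
- closed_flag_end (a point): Middle of the free edge of the flag in front of the closed pack, 70 mm from the hinge line. The flag is a white plate 4 mm thick, 50 mm wide along the hinge, 6 to 70 mm from the hinge line, its mid-plane through that line; some 55 mm of free space lies below it when level, apart from the rest post.
- closed_tab_tip (a point): Tip of the tab fixed square to the flag in front of the closed pack, at its hinge: 40 mm long from the hinge line, 24 mm wide along the hinge, 4 mm thick. It stands upright when the flag angle is 0, turns towards -y of the pivot frame as the flag rises (pushing it that way raises the flag) and hangs down at pi.
- closed_pack: The finished battery pack, 75 x 130 x 70 mm, 0.7 kg, standing loose on the far half of a rubber board 6 mm thick, its centre 125 mm beyond the flag's pivot along the pivot's x. Origin: centre of its underside. Its black cover is on, with four screw heads and thin ribs: no circuit board is seen from above.
- open_flag (a joint): Hinge angle (rad) of the status flag in front of the open pack. 0: level, on the left (+y of its pivot frame), ring mark up; pi/2: upright; pi: level on the other side (-y), bar mark up. Hard stops at 0 and pi. Stiff hinge (about 0.045 N m): the flag stays wherever it is left and must be pushed all the way. Starts between 0 and 0.2.
- open_pivot (a point): The same point of the flag in front of the open pack; that flag is built the same.
- open_flag_end (a point): Middle of the free edge of the flag in front of the open pack, 70 mm from the hinge line. The flag is a white plate 4 mm thick, 50 mm wide along the hinge, 6 to 70 mm from the hinge line, its mid-plane through that line; some 55 mm of free space lies below it when level, apart from the rest post.
- open_pack: The unfinished battery pack, 75 x 130 x 70 mm, 0.7 kg, standing loose on the far half of a rubber board 6 mm thick, its centre 125 mm beyond the flag's pivot along the pivot's x. Origin: centre of its underside. It has no cover: the green circuit board shows from above. Leave it and its flag alone.
- cell_a: Bystander: loose red cell, 21 mm across, 70 mm tall, upright on the closed pack's board, 55 mm beyond and 75 mm left (+y) of its flag's pivot. Origin: centre of its underside.
- cell_b: Bystander: the same on the open pack's board, 55 mm beyond and 75 mm right (-y) of its flag's pivot. Origin: centre of its underside.
- cell_c: Bystander: the same, upright on the table behind. Origin: centre of its underside.
- screwdriver: Bystander: screwdriver 170 mm long lying between the two boards, about along x. Origin: on it, on the table side.
- spool: Bystander: metal spool, 54 mm across, 40 mm tall. Origin: centre of its underside.
- flux_jar: Bystander: small jar, 44 mm across, 50 mm tall. Origin: centre of its underside.
- tape_roll: Bystander: roll of tape, 64 mm across, 18 mm tall. Origin: centre of its underside.
- screw_tray: Bystander: divided tray 80 x 110 x 25 mm. Origin: centre of its underside.

How it is judged (in metres and radians):
At the end, for the whole second after the job is handed in: The closed pack's flag lies on the other side within 0.15 rad of its stop (joint above 2.99), at rest; the open pack's flag edge is within 20 mm, the packs within 15 mm and the bystanders within 25 mm of where they started (value of joint closed_flag above 2.99 rad and velocity of joint closed_flag between -0.1 and 0.1 rad/s and distance of open_flag_end from where it was at the start of the episode below 0.02 m and distance of each of closed_pack, open_pack from where it was at the start of the episode below 0.015 m and distance of each of cell_a, cell_b, cell_c, screwdriver, spool, flux_jar, tape_roll, screw_tray from where it was at the start of the episode below 0.025 m); the robot touches nothing.
It fails at once if the flag of the open pack is disturbed (its free edge moves more than 20 mm) (distance of open_flag_end from where it was at the start of the episode above 0.02 m).
It fails at once if a battery pack is lifted (10 mm) or shifted (15 mm) (height (world z) of any of closed_pack, open_pack above 0.016 m or distance of any of closed_pack, open_pack from where it was at the start of the episode above 0.015 m).
It fails at once if a bystander is knocked over, or lifted or moved by more than 25 mm (distance of any of cell_a, cell_b, cell_c, screwdriver, spool, flux_jar, tape_roll, screw_tray from where it was at the start of the episode above 0.025 m or angle between any of cell_a, cell_b, cell_c's own z axis and vertical above 0.5 rad).
It also fails if it takes over 45 s, if anything falls off the work surface, if the arm or the gripper's body presses on something with over 40 N, if the wrist force passes 120 N, or if a joint passes its speed limit or range.

### The arm

A 7-joint arm with a two-finger parallel gripper is mounted at the origin on the work surface. World frame = base frame: x ahead of the robot, y to its left, z up, the work surface at z = 0. Lengths are in mm, angles in rad, forces in N, time in s.
With the tool pointing down it reaches from about 400 to 875 mm from the base axis. Payload 6.5 kg.
Tool frame: the origin (TCP) lies at the centre of the arm's flange, where the gripper is bolted on; the fingertips stand 166 mm ahead of it and the grasp point (between the pads) lies 147 mm ahead of it (robot.grip_point_offset is the z of the grasp point in the tool frame, in mm); z points along the fingers, x is the direction in which the jaws open and shut, and the axes are right-handed (so a half turn about z gives the same grasp; the last joint's range is limited). The gripper opens to 88 mm and grips with 3 to 60 N. Pads are 18 mm wide; open, the fingers measure 123 mm over their backs; the gripper's body (75 mm by 187 mm) begins 45 mm behind the grasp point.
Start: joints at [1.077, 0.536, -0.004, 1.538, 0.003, 1.067, -0.071], TCP at [269.665, -591.414, 404.716] pointing down, gripper open.
Joint ranges: [-2.7, 2.7], [-0.37, 2.16], [-1.27, 1.26], [0.24, 2.4], [-1.31, 4.45], [0.19, 1.91], [-2.76, 2.76]. Speed limits (rad/s): [2.39, 2.39, 3.14, 3.14, 3.14, 3.14, 3.14].

### API

Orientations are given as a unit quaternion [x, y, z, w].
In Python, from bench import observe, snapshot, camera_params, robot gives the robot as it stands.
- The arm moves only by the tool servo_tool, never from a script. Its argument "series" is a list that holds one entry, the list of rows, each a list of 7 numbers: the turn, a rotation vector about the tool's x, y, z in rad, then the shift along the tool's x, y, z in cm, then the opening, from 0 (shut) to 1 (fully open). A call has 1 to 12 rows; each row is the pose to reach, as a shift and turn from the pose commanded when the call began, along the tool's axes at that moment; what a row does not reach only later rows make up. A row lasts 1/12 s, in which the tool goes at most 41.7 mm and 7.16 degrees, less where a joint would pass 70% of its speed; a pose out of reach is approached as far as the arm can. A call with a gripper value outside its range is refused whole. The fingers move at their own pace and stop on an object; "newtons" is the grip in N (left out, the last holds). Time passes only in rows, so rows that repeat a pose let the fingers close. It gives the time, the measured TCP pose, the force and the opening at its end, in the units of the state.
- observe(): the state, without advancing time (a new reading comes with each control period).
- snapshot(name): name is "scene" or "top"; returns the picture (400x640x3 uint8, red, green, blue); there is no depth.
- camera_params(name): a dict with "camera_matrix" (3x3 intrinsics, pixels), "cam_to_world" (4x4, takes a point from camera to world coordinates). Camera axes: x right, y down, z forward; pixel columns grow to the right and rows downward; lengths in mm; the calibration is good to about 2 mm. A picture is of the moment at which its call begins. camera_params takes no time and is no camera call.
- robot.close_job(): hands the job in, once; it reports no verdict.
The state is a dict: "time": time; "joint_pos": joint angles; "qvel": joint speeds; "tau": joint torques, N m; "position": TCP position; "tcp_rot": TCP orientation; "contact_force": force on the tool from outside, world axes, zero at the start; "ft_torque": the same for the moment, N m; "gripper_width": finger opening in mm.
Only numpy, scipy, OpenCV 4.12 (cv2) and the standard library are available. Lean on these libraries where they do the work, as an engineer would, in place of code of your own. Each camera call takes 0.05 s, during which the arm holds its last target. There are 200 camera calls.

## Working session

There is one attempt and no reset: what is moved stays moved. The work goes in short steps, Python scripts to look and compute and a tool call to move; the robot and the scene stay as the last step left them, time stands still between calls to the robot, and variables do not carry over. Pictures are saved under pics/ and viewed, about 8 in all and at most 12, crops included, and the job is handed in when it is done.

Besides the shell and the picture viewer there is one more tool, called after "Call:" by a JSON object that holds its "op" and its "data". servo_tool: Moves the arm, as the interface text tells. Its arguments: {"type":"object","properties":{"series":{"type":"array"},"newtons":{"type":"number"}},"required":["series"]}

```bash
mkdir -p pics
python3 - <<'E'
from bench import observe, snapshot, camera_params, robot
import cv2
for n in ("scene","top"):
    cv2.imwrite(f"pics/{n}0.png",snapshot(n)[:,:,::-1])
    p=camera_params(n);print(n,p)
print(observe())
E
```

```text
scene {'camera_matrix': array([[386.15644584,   0.        , 319.85681936],
       [  0.        , 386.15644584, 198.3546115 ],
       [  0.        ,   0.        ,   1.        ]]), 'cam_to_world': array([[ 8.17298174e-01,  3.23798351e-01, -4.76632272e-01,
         1.13990467e+03],
       [ 5.75927316e-01, -4.85177381e-01,  6.57959449e-01,
        -7.30383151e+02],
       [-1.82050126e-02, -8.12254601e-01, -5.83018902e-01,
         7.53098125e+02],
       [ 0.00000000e+00,  0.00000000e+00,  0.00000000e+00,
         1.00000000e+00]])}
top {'camera_matrix': array([[416.66493768,   0.        , 321.67906282],
       [  0.        , 416.66493768, 195.34130336],
       [  0.        ,   0.        ,   1.        ]]), 'cam_to_world': array([[ 1.67300320e-02, -9.87097995e-01,  1.59240872e-01,
         4.59318976e+02],
       [-9.99853162e-01, -1.71072339e-02, -9.98115875e-04,
         1.09579565e+01],
       [ 3.70940902e-03, -1.59200791e-01, -9.87239256e-01,
         1.18226103e+03],
       [ 0.00000000e+00,  0.00000000e+00,  0.00000000e+00,
         1.00000000e+00]])}
{'time': 0.1, 'joint_pos': array([ 1.07680439,  0.53712377, -0.00444212,  1.53874161,  0.00262207,
        1.06727797, -0.07121595]), 'qvel': array([ 0.00124087, -0.00286272,  0.00049047, -0.0001578 , -0.00091243,
       -0.00010119, -0.00112233]), 'tau': array([ 2.46217598e-03, -5.72076952e+01,  9.93948765e-01, -2.52228427e+01,
       -5.60973503e-02,  1.34436769e-02,  8.40629173e-05]), 'position': array([ 269.54931422, -591.16615109,  403.91758854]), 'tcp_rot': array([ 8.41107899e-01, -5.40866809e-01, -6.83038383e-04, -3.60939455e-04]), 'contact_force': array([0.35976768, 1.05772755, 0.55275351]), 'ft_torque': array([ 0.01040263, -0.02260208,  0.00185751]), 'gripper_width': 87.98717832715847}
```

View pics/top0.png

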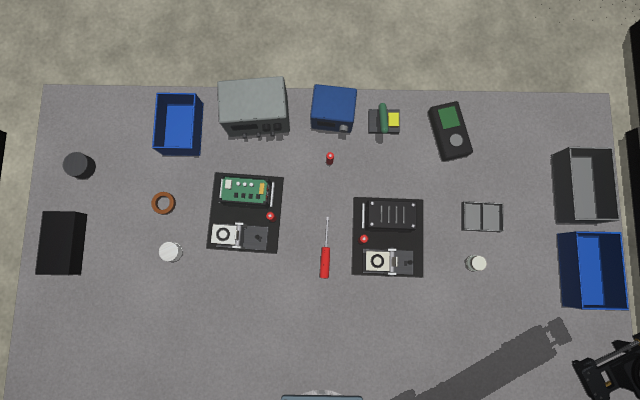

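View pics/scene0.png

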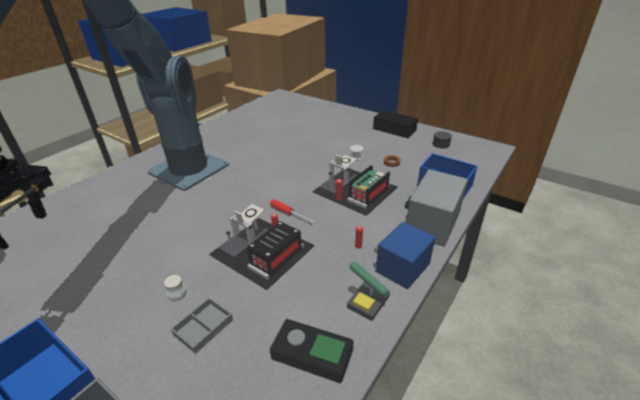

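The closed pack (black cover) is the right one in the top view. Its flag is at about (378,261) with the hinge near (393,262). I'll zoom in and rectify at pivot height.

```bash
cat > h.py <<'E'
import numpy as np
from bench import camera_params
def ray(n,u,v,z):
    p=camera_params(n);K=p["camera_matrix"];T=p["cam_to_world"]
    d=T[:3,:3]@np.linalg.solve(K,[u,v,1]);o=T[:3,3]
    return o+d*(z-o[2])/d[2]
def proj(n,P):
    p=camera_params(n);T=np.linalg.inv(p["cam_to_world"]);q=p["camera_matrix"]@(T[:3,:3]@np.asarray(P,float)+T[:3,3])
    return q[:2]/q[2]
E
python3 - <<'E'
import cv2
a=cv2.imread("pics/top0.png")[185:285,340:440];b=cv2.imread("pics/scene0.png")[190:290,200:320]
a=cv2.resize(a,(600,600),interpolation=cv2.INTER_CUBIC)
cv2.imwrite("pics/c1.png",a)
from h import *
# board corners (z=6), px from overview
for uv in [(355,198),(423,200),(423,277),(352,275)]: print(uv,ray("top",*uv,6).round())
for uv in [(393,262),(365,262)]: print(uv,ray("top",*uv,71).round())
E
```

```text
(355, 198) [643. -86.   6.]
(423, 200) [ 641. -280.    6.]
(423, 277) [ 424. -275.    6.]
(352, 275) [427. -78.   6.]
(393, 262) [ 464. -181.   71.]
(365, 262) [ 463. -107.   71.]
```

View pics/c1.png

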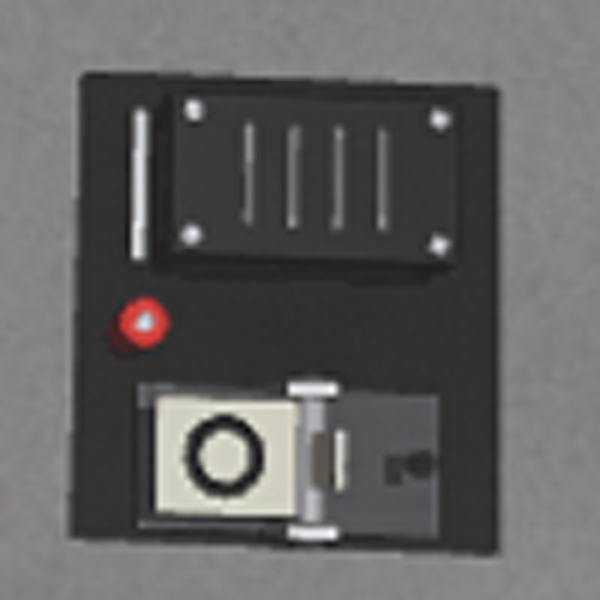

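Run:
```python
import cv2
from h import *
c=lambda x,y:(340+(x+.5)/6-.5,185+(y+.5)/6-.5)
far=ray("top",*c(313,388),72);near=ray("top",*c(313,533),72)
d=far-near;print("cheeks",far.round(1),near.round(1),"span",np.linalg.norm(d),"yaw",np.degrees(np.arctan2(d[1],d[0])))
P=(far+near)/2;P[2]=71
for n,uv,z in [("edge",(155,455),75),("tabtip",(341,460),111),("cell",(146,321),76),("covL",(193,171),76),("covR",(440,181),76)]:
    q=ray("top",*c(*uv),z);print(n,q.round(1),"rel",(q-P).round(1))
yaw=np.arctan2(d[1],d[0]);ex=np.array([np.cos(yaw),np.sin(yaw),0]);ey=np.array([-ex[1],ex[0],0]);ez=np.array([0,0,1])
print("P",P,"yaw",yaw)
im=cv2.imread("pics/scene0.png")[200:280,200:320];s=6;im=cv2.resize(im,None,fx=s,fy=s,interpolation=cv2.INTER_CUBIC)
def dot(p,col):
    q=(proj("scene",p)-[200,200]+.5)*s;cv2.circle(im,tuple(int(v) for v in q),4,col,-1)
for a in (-31,31): dot(P+a*ex+ez,(0,0,255))
dot(P+40*ez,(0,255,0))
for a in (-25,25):
  for r in(6,70): dot(P+a*ex+r*ey,(255,0,0))
cv2.imwrite("pics/c2.png",im)
```

```text
cheeks [ 497.2 -177.9   72. ] [ 434.3 -177.3   72. ] span 62.88313195557295 yaw -0.5759647401156511
edge [ 466.8 -107.9   75. ] rel [ 1.1 69.7  4. ]
tabtip [ 465.8 -182.9  111. ] rel [ 0.  -5.2 40. ]
cell [ 525.1 -103.8   76. ] rel [59.4 73.8  5. ]
covL [ 592.1 -124.7   76. ] rel [126.3  52.9   5. ]
covR [ 589.5 -234.7   76. ] rel [123.7 -57.1   5. ]
P [ 465.73480161 -177.61531863   71.        ] yaw -0.010052481090411578
```

View pics/c2.png

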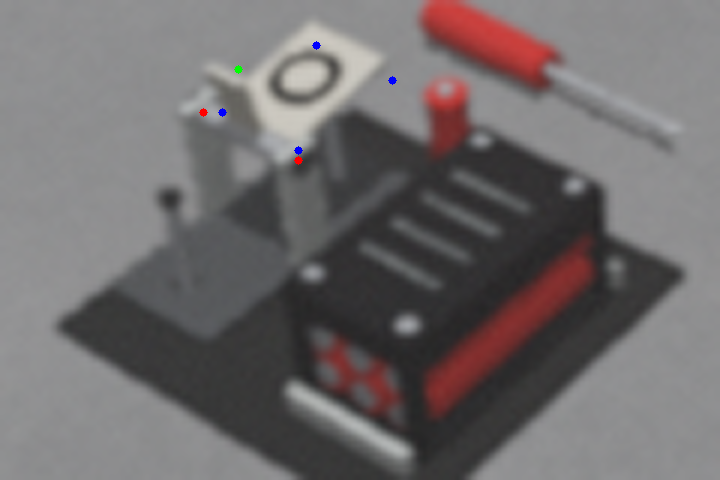

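The top and scene views agree to about 3 mm. The pivot is near (466,-178,71), yaw about -0.02, and the flag starts at about 0.13 rad. The fingertip will shut and stand thin across the hinge, 35 mm along it. Plan:
1. Push the tab toward -y to raise the flag to about 65°.
2. Lift out, go round to the +y side, and push the flag over and down.

```bash
cat >> h.py <<'E'
from bench import observe
from scipy.spatial.transform import Rotation as R
P=np.array([466.,-178,71]);YAW=-.02
def tgt(y,z):  # fingertip centre in pivot frame -> TCP world
    return P+[-np.sin(YAW)*y,np.cos(YAW)*y,z+166]
def rows(pts):
    s=observe();q=R.from_quat(s["tcp_rot"]);g=R.from_euler("z",YAW)*R.from_euler("x",np.pi)
    print("turn",(q.inv()*g).as_rotvec().round(3),"tip rel",(s["position"]-P-[0,0,166]).round(1),"F",s["contact_force"].round(1),"t",s["time"],"w",s["gripper_width"])
    for y,z in pts: print((y,z),(q.inv().apply(tgt(y,z)-s["position"])/10).round(2))
E
python3 -c "
from h import *
rows([(20,160),(20,100)])"
```

```text
turn [-1.000e-03  1.000e-03 -1.123e+00] tip rel [-196.5 -413.2  166.9] F [0.4 1.1 0.6] t 0.1 w 87.98717832715847
(20, 160) [-31.24 -35.88   0.74]
(20, 100) [-31.23 -35.88   6.74]
```

Call:
{"op": "servo_tool", "data": {"series": [[[0,0,-0.1,-2.6,-3,0,0],[0,0,-0.2,-5.2,-6,0,0],[0,0,-0.3,-7.8,-9,0,0],[0,0,-0.4,-10.4,-12,0,0],[0,0,-0.5,-13,-15,0,0],[0,0,-0.6,-15.6,-18,0,0],[0,0,-0.7,-18.2,-21,0,0],[0,0,-0.8,-20.8,-24,0,0],[0,0,-0.9,-23.4,-27,0,0],[0,0,-1.0,-26,-30,0,0],[0,0,-1.1,-28.6,-33,0,0],[0,0,-1.123,-31.2,-35.9,0.5,0]]], "newtons": 40}}

```text
time: 1.1
position: [467.5, -156.8, 400.3]
tcp_rot: [1.0, -0.008, 0.001, 0.0]
contact_force: [0.2, -0.2, 0.1]
gripper_width: 10.5
```

```bash
python3 -c "
from h import *
rows([(20,60),(20,25)])"
```

```text
turn [ 0.001 -0.001  0.005] tip rel [  1.5  21.2 163.3] F [ 0.2 -0.2  0.1] t 1.1 w 10.543202143422356
(20, 60) [-0.12  0.12 10.33]
(20, 25) [-0.12  0.11 13.83]
```

Call:
{"op": "servo_tool", "data": {"series": [[[0,0,0.005,-0.1,0.1,2,0],[0,0,0.005,-0.1,0.1,4.5,0],[0,0,0.005,-0.1,0.1,7,0],[0,0,0.005,-0.1,0.1,9,0],[0,0,0.005,-0.1,0.1,10.3,0],[0,0,0.005,-0.1,0.1,10.3,0],[0,0,0.005,-0.1,0.1,10.3,0]]]}}

```text
time: 1.68
position: [465.6, -159.5, 296.3]
tcp_rot: [1.0, -0.012, -0.001, -0.0]
contact_force: [0.3, 0.6, -0.1]
gripper_width: 0.6
```

Run:
```python
from h import *
import cv2
from bench import snapshot
im=snapshot("scene")[:,:,::-1][120:280,180:330]
cv2.imwrite("pics/d1.png",cv2.resize(im,None,fx=3.7,fy=3.7,interpolation=cv2.INTER_CUBIC))
rows([(20,25),(-20,20)])
```

```text
turn [-0.    -0.    -0.005] tip rel [ 0.  18.4 60.1] F [ 0.1 -0.2  0.5] t 1.7333 w 0.20076442887126744
(20, 25) [ 0.03 -0.16  3.51]
(-20, 20) [0.05 3.84 4.01]
```

View pics/d1.png

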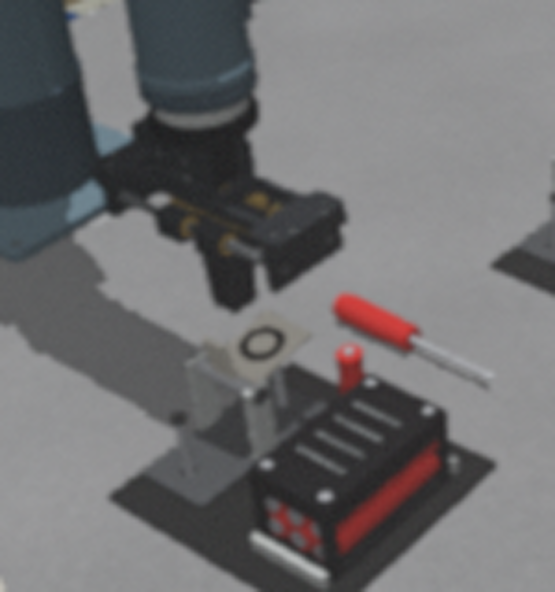

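Call:
{"op": "servo_tool", "data": {"series": [[[0,0,0,0,-0.1,1.6,0],[0,0,0,0,-0.1,3.3,0],[0,0,0,0,0.4,3.3,0],[0,0,0,0,1.1,3.3,0],[0,0,0,0,1.7,3.3,0],[0,0,0,0,2.3,3.3,0],[0,0,0,0,2.7,3.4,0],[0,0,0,0,3.0,3.6,0],[0,0,0,0,3.3,3.9,0],[0,0,0,0,3.6,4.2,0],[0,0,0,0,3.9,4.6,0],[0,0,0,0,3.9,4.6,0]]]}}

```text
time: 2.73
position: [464.7, -199.2, 250.0]
tcp_rot: [1.0, -0.013, -0.0, 0.0]
contact_force: [1.3, 0.3, 0.4]
gripper_width: 0.6
```

Run:
```python
from h import *
import cv2
from bench import snapshot
im=snapshot("scene")[:,:,::-1][150:280,180:330]
cv2.imwrite("pics/d2.png",cv2.resize(im,None,fx=4.5,fy=4.5,interpolation=cv2.INTER_CUBIC))
rows([(-20,100),(70,100),(70,45)])
```

```text
turn [ 0.     0.001 -0.006] tip rel [ -1.4 -21.   13.2] F [-0.5 -0.4  0.2] t 2.7833 w 0.7958278106549718
(-20, 100) [ 0.09 -0.1  -8.68]
(70, 100) [ 0.04 -9.1  -8.68]
(70, 45) [ 0.04 -9.1  -3.18]
```

View pics/d2.png

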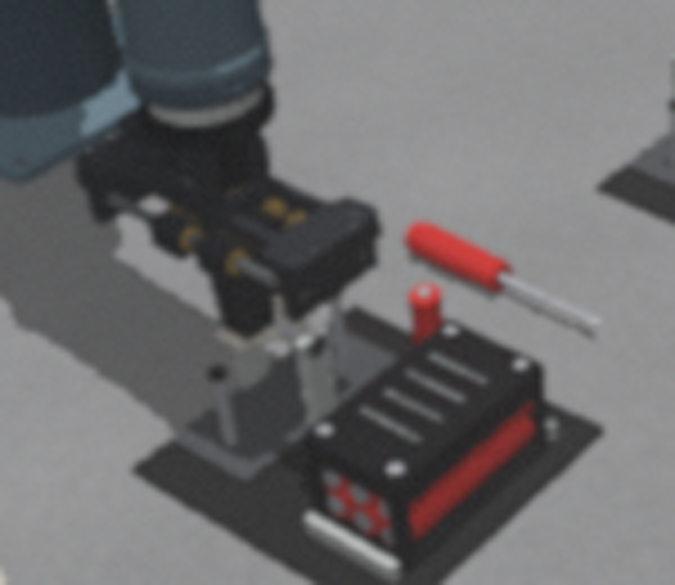

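The finger bears on the tab and the flag stands steep, partly hidden behind the gripper. Next I lift out and go round to the +y side.

Call:
{"op": "servo_tool", "data": {"series": [[[0,0,0,0,0,-3,0],[0,0,0,0,0,-6,0],[0,0,0,0,0,-8.7,0],[0,0,0,0,-3,-8.7,0],[0,0,0,0,-6,-8.7,0],[0,0,0,0,-9,-8.7,0],[0,0,0,0,-9,-6,0],[0,0,0,0,-9,-3.5,0],[0,0,0,0,-9,-3.2,0],[0,0,0,0,-9,-3.2,0]]]}}

```text
time: 3.62
position: [466.4, -108.6, 281.7]
tcp_rot: [1.0, -0.012, -0.002, -0.0]
contact_force: [-0.8, 0.1, 0.7]
gripper_width: 0.2
```

Run:
```python
from h import *
import cv2
from bench import snapshot
im=snapshot("scene")[:,:,::-1][150:280,180:330]
cv2.imwrite("pics/d3.png",cv2.resize(im,None,fx=4.5,fy=4.5,interpolation=cv2.INTER_CUBIC))
rows([(30,40),(0,40),(-27,35),(-36,20),(-41,2),(-41,-2)])
```

```text
turn [-0.     0.001 -0.005] tip rel [ 1.  69.2 45.8] F [-0.1 -0.4  0.3] t 3.6667 w 0.29955136179083774
(30, 40) [0.06 3.92 0.58]
(0, 40) [0.08 6.92 0.58]
(-27, 35) [0.09 9.62 1.08]
(-36, 20) [ 0.1  10.52  2.58]
(-41, 2) [ 0.1  11.02  4.38]
(-41, -2) [ 0.1  11.02  4.78]
```

View pics/d3.png

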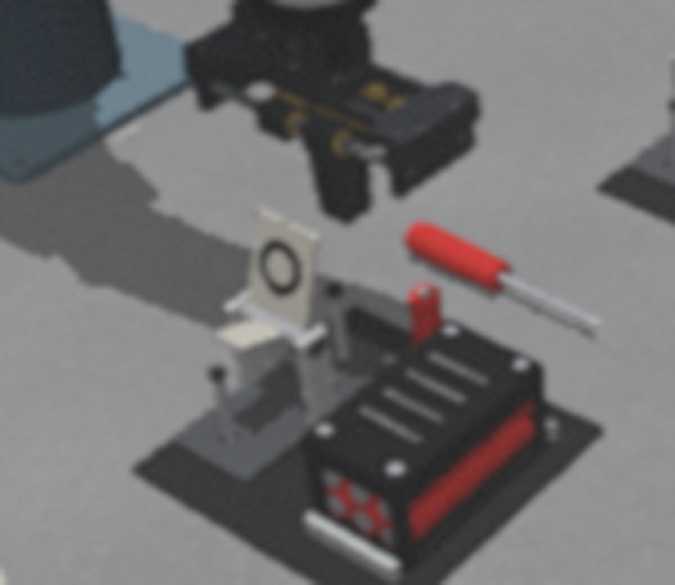

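The flag stands at about 70° with the ring mark facing -y, and the finger is clear on the +y side. Now I push it over.

Call:
{"op": "servo_tool", "data": {"series": [[[0,0,0,0.1,2.0,0.3,0],[0,0,0,0.1,4.0,0.3,0],[0,0,0,0.1,5.0,0.3,0],[0,0,0,0.1,6.0,0.3,0],[0,0,0,0.1,7.0,0.2,0],[0,0,0,0.1,7.8,0.2,0],[0,0,0,0.1,8.6,0.3,0],[0,0,0,0.1,9.2,0.7,0],[0,0,0,0.1,9.7,1.2,0],[0,0,0,0.1,10.2,1.9,0],[0,0,0,0.1,10.6,2.7,0],[0,0,0,0.1,10.6,2.7,0]]]}}

```text
time: 4.67
position: [464.8, -215.3, 253.9]
tcp_rot: [1.0, -0.013, -0.001, -0.0]
contact_force: [-0.5, -0.8, -0.0]
gripper_width: -0.0
```

```bash
python3 -c "
from h import *
rows([(-37,19),(-41,6),(-41,1)])"
```

```text
turn [-0.001  0.002 -0.006] tip rel [ -1.2 -37.3  16.9] F [-0.5 -0.8 -0. ] t 4.6667 w -0.011004393946898545
(-37, 19) [ 0.05 -0.03 -0.21]
(-41, 6) [0.05 0.37 1.09]
(-41, 1) [0.05 0.37 1.59]
```

Call:
{"op": "servo_tool", "data": {"series": [[[0,0,0,0,0.2,0.4,0],[0,0,0,0,0.5,0.8,0],[0,0,0,0,0.7,1.1,0],[0,0,0,0,0.8,1.3,0],[0,0,0,0,0.8,1.4,0],[0,0,0,0,0.8,1.5,0],[0,0,0,0,0.8,1.55,0],[0,0,0,0,0.8,1.6,0],[0,0,0,0,0.8,1.6,0]]]}}

```text
time: 5.42
position: [465.3, -222.6, 239.8]
tcp_rot: [1.0, -0.012, 0.0, 0.0]
contact_force: [-0.5, -0.2, 0.2]
gripper_width: 0.3
```

```bash
python3 -c "
from h import *
rows([(-45,-1)])"
```

```text
turn [ 0.    -0.    -0.005] tip rel [ -0.7 -44.6   2.8] F [-0.5 -0.2  0.2] t 5.4167 w 0.29906472412600327
(-45, -1) [-0.02  0.04  0.38]
```

Call:
{"op": "servo_tool", "data": {"series": [[[0,0,0,0,0,0.1,0],[0,0,0,0,0,0.2,0],[0,0,0,0,0,0.3,0],[0,0,0,0,0,0.4,0],[0,0,0,0,0,0.4,0],[0,0,0,0,0,0.4,0]]]}}

```text
time: 5.92
position: [465.6, -222.4, 238.6]
tcp_rot: [1.0, -0.012, -0.0, 0.001]
contact_force: [-10.7, 3.6, 36.1]
gripper_width: 0.4
```

Firm contact at the stop: 36 N up with the tip 1.6 mm above the pivot. Now I lift away and check.

Call:
{"op": "servo_tool", "data": {"series": [[[0,0,0,0,0,-1,0],[0,0,0,0,0,-4,0],[0,0,0,0,0,-8,0],[0,0,0,0,0,-12,0],[0,0,0,0,0,-16,0],[0,0,0,0,3,-18,0],[0,0,0,0,7,-18,0],[0,0,0,0,11,-18,0],[0,0,0,0,15,-18,0],[0,0,0,0,18,-18,0],[0,0,0,0,18,-18,0],[0,0,0,0,18,-18,0]]]}}

```text
time: 6.92
position: [460.0, -404.0, 415.1]
tcp_rot: [1.0, -0.014, -0.0, -0.0]
contact_force: [0.1, -0.2, -0.5]
gripper_width: 0.3
```

Run:
```python
from h import *
import cv2
from bench import snapshot
im=snapshot("scene")[:,:,::-1]
t=snapshot("top")[:,:,::-1];cv2.imwrite("pics/top1.png",t)
a=cv2.resize(im[170:290,180:330],(500,400),interpolation=cv2.INTER_CUBIC)
b=cv2.resize(t[185:285,340:440],(300,300),interpolation=cv2.INTER_CUBIC)
o=np.zeros((400,800,3),np.uint8);o[:,:500]=a;o[:300,500:]=b
cv2.imwrite("pics/e1.png",o)
d=cv2.absdiff(t,cv2.imread("pics/top0.png")).max(2)
print("open side change px",(d[160:260,140:345]>40).sum())
rows([])
```

```text
open side change px 0
turn [-0.001  0.    -0.003] tip rel [  -4.8 -223.1  178.5] F [0.4 0.8 0.7] t 7.0167 w 0.5713720504236203
```

View pics/e1.png

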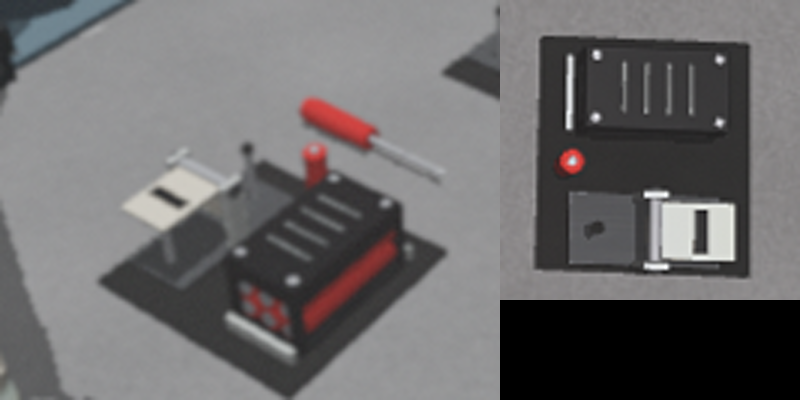

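The flag lies level on the -y side, bar mark up, with the pack and cell in place and the robot clear.

```bash
python3 -c "
from bench import robot
print(robot.close_job())"
```

```text
the job is handed in; nothing more can be done
None
```

The closed pack's flag now lies level on the -y side with the bar mark up, and the job is handed in. With the shut fingertip I pushed the tab to raise the flag to about 70°. Then I went round to the +y side, pushed the flag over and pressed it down, finishing at about 7 s of the 45 s allowed.

**Last checks:**
- **Flag at its stop:** the last press met firm resistance, 36 N up. The tip was then 1.6 mm above the pivot, where a level flag's top face should be at 2 mm.
- **Final pictures:** the flag is level with the bar up, and the closed pack and its cell look unmoved.
- **Open pack side:** the top view shows no pixel change over the open pack and its flag.
- **Robot:** it ended about 180 mm above the pivot and 220 mm to the side, with contact force back to about zero.

No check failed. The two cameras differed by about 3 mm on the pivot position, which did not affect the push. I did not measure the hinge angle directly or compare the things to the right of and behind the boards (the jar, the tray and the rest) before and after; the arm passed well above the ones it crossed.

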